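Push the sample shuttle through its slot to the reader

TASK

The round shuttle of the grey sample changer has a guide pin below that runs in the slot of the plate. With the fingertips push it gently along the long slot to the cross slot, then sideways round the corner until it is fully home at the end where the tall reader with the round windows stands (not the low parking stop). Only push it, never pinch or lift it, and do not disturb the vial, the plunger and the funnel standing around the changer.

Things in the scene. Friction and masses are not known exactly. Their poses are not given: they have to be found in the camera images.
- changer: fixed grey plate on the worktop, 200 x 260 x 20 mm, yaw within 0.45 rad. Origin on its underside: the plate spans x = -105..95, y = -130..130 mm, top at z = 20 mm; its x axis points away from the robot, y left. A T-shaped slot 15 mm wide and 15 mm deep is cut in the top; the long slot runs along x on y = 0 from x = -62 mm to the cross slot
- slot_corner (a point): point on the plate's top (changer x = 45, y = 0 mm) where the long slot meets the middle of the cross slot; axes as the changer's. The cross slot runs along y to 62 mm either side of it. With the shuttle's origin here the pin is at the corner; fully home the origin is 57 mm to the reader's side of it, where the slot's end stops the pin
- shuttle: loose aluminium disc, 60 mm wide, 14 mm high, two dark grooves round the rim, a shallow metal cup (38 mm wide, 10 mm high) fixed on top; lies on the plate, 0.3 to 0.55 kg, slides easily (about 1 to 3 N). Origin: centre of the disc's underside. Below it a pin of 11 mm diameter, 13 mm long stands in the slot with 2 mm play each side. Starts in the long slot, 75 to 100 mm before the corner
- shuttle_rim (a point): point on the shuttle's axis at half the height of its disc, 7 mm above the plate: push on the rim (30 mm from here) at or below this height; pushing high or with more than about 12 N can tip the shuttle
- reader: fixed on the plate 107 mm left or right of the slot corner (differs from run to run), just beyond that end of the cross slot: white box 60 x 30 x 40 mm with a black round window on both long faces and a black round cap 30 mm wide on top, 50 mm high in all. Origin at the centre of its underside. The shuttle at home stands 5 mm short of it
- parking_stop: fixed low white bar on the plate at the other end of the cross slot, 60 x 30 x 14 mm, with two screws on top. Origin at the centre of its underside
- vial: bystander: loose glass vial with a white cap, 27 mm wide, 76 mm high, standing on the worktop to the left of the changer. Origin at the centre of its underside
- plunger: bystander: loose grey press plunger with a flat wider head, 39 mm wide and high, standing on the worktop to the right of the changer. Origin at the centre of its underside
- funnel: bystander: loose white funnel standing mouth down, 69 mm wide, 72 mm high, on the worktop beyond the changer. Origin at the centre of its underside

How it is judged:
By the outcome, as a careful person would: the job done as asked, in the order asked, and still so for the second after the job is handed in, with the robot touching nothing.
It also fails if it takes over 38 s, if anything falls off the work surface, if the arm or the gripper's body presses on something with over 40 N, if the wrist force passes 120 N, or if a joint passes its speed limit or range.

ROBOT

A 6-joint arm with a two-finger parallel gripper is mounted at the origin on a cart in front of the work surface, level with it; the furniture and walls round the work are solid. World frame = base frame: x ahead of the robot, y to its left, z up, the work surface at z = 0. Lengths are in m, angles in degrees, forces in N, time in s.
With the tool pointing down it reaches from about 0.4 to 0.825 m from the base axis. Payload 7 kg.
Tool frame: the origin (TCP) lies on the front face of the gripper's body, between the roots of the fingers; the fingertips stand 66 mm ahead of it and the grasp point (between the pads) lies 47 mm ahead of it; z points along the fingers, y is the line along which they close (so a half turn about z gives the same grasp; the last joint's range is limited). The gripper opens to 88 mm and grips with 3 to 60 N. Pads are 19 mm wide; open, the fingers measure 130 mm over their backs; the gripper's body (78 mm by 193 mm) begins 47 mm behind the grasp point.
Start: joints at [92.997, 20.546, 0.682, 0, -70.136, -16.507], TCP at [0.158, 0.656, 0.292] pointing down, gripper open.
Joint ranges: [-176.03, 176.03], [-82.01, 121.73], [-58.28, 71.71], [-173.87, 95.51], [-174.79, -0.11], [-173.66, 173.66]. Speed limits (degrees/s): [136.94, 136.94, 172.46, 180, 180, 180].

INTERFACE

Orientations are given as [roll, pitch, yaw] about the fixed x, y, z axes, in that order (R = Rz(yaw) Ry(pitch) Rx(roll)).
In Python, from plant import ctrl gives the robot as it stands.
- The arm moves only by the tool send_rows, never from a script. Its argument "deltas" is a list of rows, each a list of 2 entries, a list of its own where there are three numbers: the shift along the tool's x, y, z each as a share of 800 mm, from -1 to 1, then the turn about the tool's z as a share of 90 degrees, from -1 to 1. A call has exactly 5 rows; each row is the pose to reach, as a shift and turn from the pose commanded when the call began, along the tool's axes at that moment; what a row does not reach only later rows make up. A row lasts 1/12 s, in which the tool goes at most 41.7 mm and 7.16 degrees, less where a joint would pass 70% of its speed; a pose out of reach is approached as far as the arm can. A call with a number of a shift or a turn outside -1 to 1 is refused whole. A call with a gripper value outside its range is refused whole. "gripper" is the opening, from 0 (shut) to 1 (fully open), set as the call begins (left out, the last holds). The fingers move at their own pace and stop on an object; the grip force is fixed at half the most. Time passes only in rows, so rows that repeat a pose let the fingers close, or fill a call up. It gives the time, the measured TCP pose, the force, the opening and the grip force at its end, in the units of the state.
- ctrl.get_obs(): the state, without advancing time (a new reading comes with each control period).
- ctrl.snapshot(name): name is "side" or "top"; returns a dict with "color" (384x512x3 uint8, red, green, blue), "vertical_fov" (degrees; the focal length in pixels is half the picture's height over the tangent of half this angle, whatever the lens; pixels are square), "cx", "cy" (the principal point, pixels), "rvec" (rotation vector, rad) and "tvec" (3), from world to camera coordinates, as OpenCV has them. Camera axes: x right, y down, z forward; pixel columns grow to the right and rows downward; lengths in m; the calibration is good to about 2 mm. A picture is of the moment at which its call begins. There is no depth.
- ctrl.close_job(): hands the job in; it is judged then, once.
Trained networks look in a picture, given as the dict that the camera call returned (one of the last four; its "shot" number tells which), for a name from the list of things; names that differ only in an ending like _2 or _b are one class to them, and where a whole thing is asked for, a point or a joint stands for the part that bears it (a point fixed in the world has none). Each returns a list of dicts, best first, with "conf" (0 to 1); they miss things now and then, are a little off and sometimes report something else, mostly with a low value. They report only what shows in the picture. A call takes as long as a camera call.
- ctrl.boxes_of(picture, thing): "xy" ([column, row] as shares, 0 to 1, of the picture: columns of its width, rows of its height, amid what is visible of it).
- ctrl.cut_out(picture, thing): "pixels" (384x512 bool, what is visible of it) and "xy" ([column, row] as shares, 0 to 1, of the picture: columns of its width, rows of its height, amid what is visible of it).
The state is a dict: "clock": time; "joint_pos": joint angles; "qvel": joint speeds; "tau": joint torques, N m; "tool_pos": TCP position; "orientation": TCP orientation; "force": force on the tool from outside, world axes, zero at the start; "moment": the same for the moment, N m; "opening": finger opening in m; "gripper_force": force on a finger pad.
Only numpy, scipy, OpenCV 4.12 (cv2) and the standard library are available. Lean on these libraries where they do the work, as an engineer would, in place of code of your own. Each camera call takes 0.05 s, during which the arm holds its last target. There are 200 camera calls.

## Working session

There is one attempt and no reset: what is moved stays moved. The work goes in short steps, Python scripts to look and compute and a tool call to move; the robot and the scene stay as the last step left them, time stands still between calls to the robot, and variables do not carry over. Pictures are saved under pics/ and viewed, at most 10 in all, crops included, and the job is handed in when it is done.

Besides the shell and the picture viewer there is one more tool, called after ">>>" as name(argument=value, ...) on one line, values as JSON. send_rows: Moves the arm, as the interface text tells. Shift numbers are shares of 800 mm and turn numbers shares of 90 degrees, none past 1 either way. Its arguments: {"type":"object","properties":{"deltas":{"type":"array","items":{"type":"array"}},"gripper":{"type":"number"}},"required":["deltas"]}

```bash
mkdir -p pics
cat > h.py <<'E'
import numpy as np,cv2
from plant import ctrl
def cam(s):
    f=192/np.tan(np.radians(s["vertical_fov"])/2)
    K=np.array([[f,0,s["cx"]],[0,f,s["cy"]],[0,0,1]]);R=cv2.Rodrigues(np.array(s["rvec"],float))[0];return K,R,np.array(s["tvec"],float).ravel()
def ray(s,px,z):
    K,R,t=cam(s);d=R.T@np.linalg.inv(K)@np.array([px[0],px[1],1.]);c=-R.T@t
    return c+d*(z-c[2])/d[2]
def proj(s,p):
    K,R,t=cam(s);q=K@(R@np.asarray(p,float)+t);return q[:2]/q[2]
E
python3 - <<'E'
from h import *
o=ctrl.get_obs();print(o["clock"],o["tool_pos"],o["orientation"],o["force"])
H=dict(changer=.02,shuttle=.024,reader=.05,parking_stop=.034,vial=.07,plunger=.039,funnel=.05)
for n in("top","side"):
    s=ctrl.snapshot(n);cv2.imwrite(f"pics/{n}0.png",s["color"][:,:,::-1]);K,R,t=cam(s);print(n,-R.T@t, K[0,0])
    for k,z in H.items():
        for d in ctrl.cut_out(s,k)[:2]:
            px=np.array(d["xy"])*[512,384];print(k,round(d["conf"],2),px.round(),ray(s,px,z).round(3),d["pixels"].sum())
E
```

```text
0.0 [0.15759399 0.65594542 0.29122372] [ 1.79905016e+02 -7.84189098e-03 -1.35156192e+01] [ 0.11846129 -0.30654925  0.44421112]
top [0.4265958  0.01050397 0.86438697] 358.827527085094
changer 0.91 [268. 225.] [ 0.551 -0.045  0.02 ] 8171
shuttle 0.74 [260. 235.] [ 0.531 -0.022  0.024] 565
reader 0.95 [223. 195.] [0.633 0.05  0.05 ] 370
parking_stop 0.87 [309. 216.] [ 0.554 -0.143  0.034] 304
vial 0.6 [191. 227.] [0.567 0.128 0.07 ] 180
plunger 0.64 [339. 229.] [ 0.512 -0.203  0.039] 247
funnel 0.63 [267. 163.] [ 0.696 -0.066  0.05 ] 522
side [0.56033872 0.40257152 0.79805016] 419.5933268699494
changer 0.96 [289. 198.] [ 0.567 -0.015  0.02 ] 8819
shuttle 0.73 [304. 196.] [ 0.537 -0.022  0.024] 608
reader 0.67 [246. 218.] [0.644 0.061 0.05 ] 638
parking_stop 0.91 [302. 145.] [ 0.558 -0.142  0.034] 370
vial 0.61 [276. 260.] [0.572 0.144 0.07 ] 331
plunger 0.6 [322. 131.] [ 0.518 -0.186  0.039] 350
funnel 0.75 [226. 171.] [ 0.705 -0.037  0.05 ] 666
```

Run:
```python
import cv2
for n in("top","side"):
    i=cv2.imread(f"pics/{n}0.png")[90:320,150:400];cv2.imwrite(f"pics/{n}0c.png",cv2.resize(i,None,fx=2.6,fy=2.6,interpolation=2)[:600])
```

```text
(no output)
```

View pics/top0c.png

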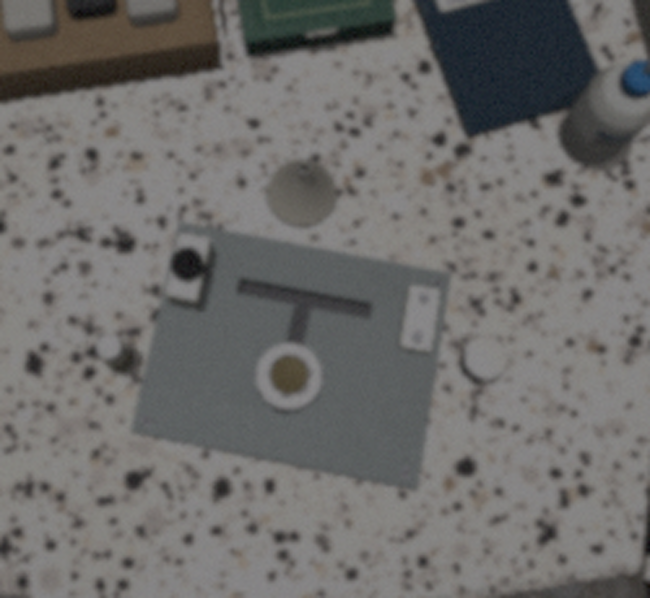

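View pics/side0c.png

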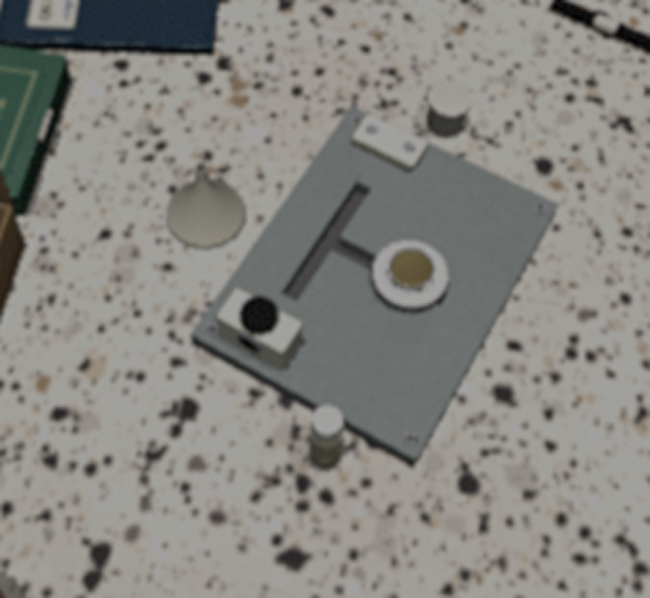

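The shuttle sits in the long slot. The reader, with its black cap, is at the left (+y) end, and the parking stop is at the right. In the top crop the cross slot runs from (238,287) to (371,310) and the shuttle is at (289,376). I'll fit the plate pose from the corners I picked.

```bash
cat > pose.py <<'E'
from h import *
E
python3 - <<'E'
from h import *
P=dict(top=[(181,228),(450,272),(417,487),(135,432),(238,287),(371,310)],side=[(197,338),(352,108),(556,205),(413,458),(291,294),(362,187)])
M=np.array([[95,130],[95,-130],[-105,-130],[-105,130],[45,62],[45,-62]])/1000
A=[];B=[]
for n in P:
    s=ctrl.snapshot(n)
    a=np.array([ray(s,np.array(p)/2.6+[150,90],.02)[:2] for p in P[n]])
    def fit(M,a):
        c,d=M.mean(0),a.mean(0);U,_,V=np.linalg.svd((M-c).T@(a-d));R=(U@V).T;return R,d-R@c
    R,t=fit(M,a);print(n,np.arctan2(R[1,0],R[0,0]),t,"corner",R@[.045,0]+t,(np.linalg.norm(M@R.T+t-a,axis=1)*1000).round(1))
    A.append(a);B.append(M)
R,t=fit(np.vstack(B),np.vstack(A));print(np.arctan2(R[1,0],R[0,0]),t,"corner",R@[.045,0]+t)
for n,px in(("top",(289,376)),("side",(411,270))):
    s=ctrl.snapshot(n);p=ray(s,np.array(px)/2.6+[150,90],.038 if 0 else .034)
    print("shuttle in changer",p,R.T@(p[:2]-t))
    for d in ctrl.cut_out(s,"shuttle")[:1]:
        p=ray(s,np.array(d["xy"])*[512,384],.03);print("net",p,R.T@(p[:2]-t))
E
```

```text
top -0.34467008093020035 [ 0.55744465 -0.03556356] corner [ 0.59979807 -0.05076844] [5.4 1.4 3.7 3.2 0.7 0.7]
side -0.35561623215889115 [ 0.55802457 -0.03091296] corner [ 0.60020901 -0.04658053] [5.6 2.5 3.2 4.1 4.  1.7]
-0.3501379606219135 [ 0.55773443 -0.03323826] corner [ 0.60000407 -0.04867449]
shuttle in changer [ 0.52986064 -0.02405383  0.034     ] [-0.02933306 -0.00093431]
net [ 0.53092195 -0.01952129  0.03      ] [-0.02989094  0.00368729]
shuttle in changer [ 0.52978889 -0.02367268  0.034     ] [-0.0295312 -0.0006009]
net [ 0.53565804 -0.00914159  0.03      ] [-0.02900272  0.01506181]
```

```bash
cat > pose.py <<'E'
from h import *
from scipy.spatial.transform import Rotation as Ro
YAW=-20.05;C=np.array([.600,-.0487])
R2=Ro.from_euler('z',YAW,degrees=True).as_matrix()[:2,:2]
def w(x,y): return C+R2@[x/1000,y/1000]      # mm rel. to slot corner
def go(x,y,z):
    o=ctrl.get_obs();p=np.array(o["tool_pos"]);Rt=Ro.from_euler('xyz',o["orientation"],degrees=True)
    d=Rt.inv().apply(np.r_[w(x,y),z]-p)
    yaw=o["orientation"][2];c=R2.T@(p[:2]-C)*1000
    print("t",round(o["clock"],2),"at corner-rel",c.round(1),"z",p[2].round(4),"yaw",round(yaw,2),"F chg",(R2.T@np.array(o["force"])[:2]).round(1),round(o["force"][2],1))
    print("share",(d/.8).round(4),"turn",round((yaw-YAW)/90,4))
E
python3 -c "
from pose import *
print(w(-140,0));go(-140,0,.29)"
```

```text
[ 0.46848487 -0.00070239]
t 1.1 at corner-rel [-657.2  510.6] z 0.2922 yaw -13.51 F chg [1.1 0.1] 0.2
share [0.5696 0.7078 0.0027] turn 0.0727
```

>>> send_rows(deltas=[[[0.57,0.708,0],0.073],[[0.57,0.708,0],0.073],[[0.57,0.708,0],0.073],[[0.57,0.708,0],0.073],[[0.57,0.708,0],0.073]], gripper=0)

```text
clock: 1.52
tool_pos: [0.2473, 0.4661, 0.2922]
orientation: [-180.0, -0.0, -20.1]
force: [0.6, -0.5, 1.0]
opening: 0.06
gripper_force: 0.0
```

```bash
python3 -c "
from pose import *
go(-140,0,.29)"
```

```text
t 1.52 at corner-rel [-507.8  362.7] z 0.2922 yaw -20.05 F chg [ 0.8 -0.2] 1.0
share [0.4598 0.4534 0.0026] turn -0.0
```

>>> send_rows(deltas=[[[0.46,0.453,0],0],[[0.46,0.453,0],0],[[0.46,0.453,0],0],[[0.46,0.453,0],0],[[0.46,0.453,0],0]])

```text
clock: 1.93
tool_pos: [0.3364, 0.2778, 0.2926]
orientation: [-179.9, -0.0, -20.0]
force: [1.4, 0.4, 0.3]
opening: 0.027
gripper_force: 0.0
```

```bash
python3 -c "
from pose import *
go(-140,0,.20)"
```

```text
t 1.93 at corner-rel [-359.6  216.3] z 0.2926 yaw -20.04 F chg [1.2 0.8] 0.3
share [0.2744 0.2706 0.1155] turn 0.0001
```

>>> send_rows(deltas=[[[0.274,0.27,0.08],0],[[0.274,0.27,0.08],0],[[0.274,0.27,0.08],0],[[0.274,0.27,0.08],0],[[0.274,0.27,0.08],0]])

```text
clock: 2.35
tool_pos: [0.4238, 0.0935, 0.25]
orientation: [-179.9, -0.1, -20.0]
force: [1.2, 1.5, 0.9]
opening: 0.0006
gripper_force: 0.0
```

```bash
python3 -c "
from pose import *
go(-140,0,.20)"
```

```text
t 2.35 at corner-rel [-214.3   73.1] z 0.25 yaw -20.05 F chg [0.6 1.8] 0.9
share [0.0928 0.0915 0.0625] turn 0.0
```

>>> send_rows(deltas=[[[0.093,0.091,0.062],0],[[0.093,0.091,0.062],0],[[0.093,0.091,0.062],0],[[0.093,0.091,0.1],0],[[0.093,0.091,0.1],0]])

```text
clock: 2.77
tool_pos: [0.4661, -0.0009, 0.1655]
orientation: [179.8, 0.3, -20.4]
force: [-2.5, -0.2, -0.8]
opening: 0.0003
gripper_force: 0.0
```

```bash
python3 - <<'E'
from pose import *
go(-140,0,.0915)
for n in("top","side"):
    s=ctrl.snapshot(n);a=s["color"][:,:,::-1].copy()
    for x,y in((-75,0),(0,0),(0,62),(0,-62)):
        q=proj(s,np.r_[w(x,y),.02]);cv2.circle(a,tuple(int(v) for v in q.round()),1,(0,0,255),-1)
    cv2.imwrite(f"pics/{n}1.png",cv2.resize(a[90:290,150:400],None,fx=2.6,fy=2.6,interpolation=2))
E
cd pics; python3 -c "
import cv2;cv2.imwrite('b1.png',cv2.resize(cv2.hconcat([cv2.imread('top1.png'),cv2.imread('side1.png')]),(800,320)))"
```

```text
t 2.77 at corner-rel [-142.2   -1. ] z 0.1655 yaw -20.36 F chg [-2.3 -1. ] -0.8
share [ 0.0033 -0.0017  0.0925] turn -0.0034
```

View pics/b1.png

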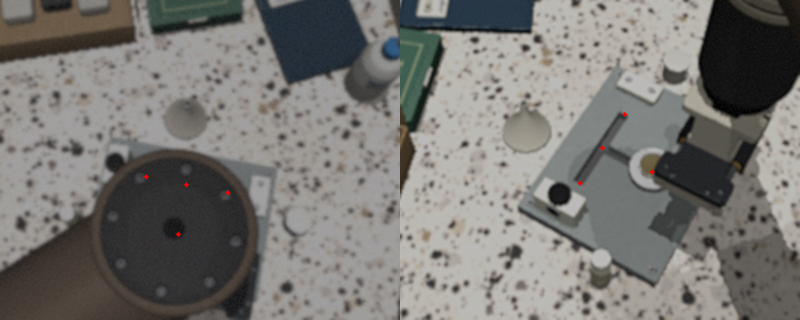

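>>> send_rows(deltas=[[[0,0,0.03],-0.003],[[0,0,0.06],-0.003],[[0,0,0.08],-0.003],[[0,0,0.09],-0.003],[[0,0,0.09],-0.003]])

```text
clock: 3.28
tool_pos: [0.4682, 0.0023, 0.0978]
orientation: [180.0, 0.0, -19.7]
force: [0.2, 0.2, -0.3]
opening: 0.0006
gripper_force: 0.0
```

```bash
python3 -c "
from pose import *
go(-120,0,.0885)"
```

```text
t 3.28 at corner-rel [-141.3    2.7] z 0.0978 yaw -19.71 F chg [0.1 0.3] -0.3
share [0.0266 0.0036 0.0116] turn 0.0038
```

>>> send_rows(deltas=[[[0,0.0034,0.005],0.0038],[[0,0.0034,0.0115],0.0038],[[0.01,0.0034,0.0115],0.0038],[[0.02,0.0034,0.0115],0.0038],[[0.02,0.0034,0.0115],0.0038]])

```text
clock: 3.7
tool_pos: [0.4847, -0.0065, 0.0893]
orientation: [-179.9, -0.1, -20.1]
force: [0.4, 0.5, 0.3]
opening: 0.0003
gripper_force: 0.0
```

```bash
python3 -c "
from pose import *
go(-115,0,.0885)"
```

```text
t 3.7 at corner-rel [-1.228e+02  1.000e-01] z 0.0893 yaw -20.13 F chg [0.2 0.6] 0.3
share [0.0097 0.0001 0.001 ] turn -0.0009
```

>>> send_rows(deltas=[[[0.004,0,0.001],0],[[0.008,0,0.001],0],[[0.012,0,0.001],0],[[0.016,0,0.001],0],[[0.02,0,0.001],0]])

```text
clock: 4.12
tool_pos: [0.4975, -0.0122, 0.0877]
orientation: [180.0, 0.0, -20.2]
force: [-0.5, 0.4, 0.3]
opening: 0.0005
gripper_force: 0.4
```

```bash
python3 -c "
from pose import *
go(-40,0,.0885)"
```

```text
t 4.12 at corner-rel [-108.8   -0.8] z 0.0877 yaw -20.16 F chg [-0.6  0.2] 0.3
share [ 0.086  -0.0012 -0.001 ] turn -0.0012
```

>>> send_rows(deltas=[[[0.005,0,-0.0005],0],[[0.01,0,-0.0005],0],[[0.015,0,-0.0005],0],[[0.02,0,-0.0005],0],[[0.025,0,-0.0005],0]])

```text
clock: 4.53
tool_pos: [0.5165, -0.0191, 0.0881]
orientation: [180.0, 0.0, -20.2]
force: [-0.3, -0.2, 0.1]
opening: 0.0003
gripper_force: 0.4
```

>>> send_rows(deltas=[[[0.005,0,0],0],[[0.01,0,0],0],[[0.015,0,0],0],[[0.02,0,0],0],[[0.025,0,0],0]])

```text
clock: 4.95
tool_pos: [0.5353, -0.026, 0.0881]
orientation: [180.0, 0.0, -20.2]
force: [-0.7, 0.3, 0.4]
opening: 0.0003
gripper_force: 0.4
```

Run:
```python
from pose import *
go(-40,0,.0885)
s=ctrl.snapshot("side");a=s["color"][:,:,::-1].copy()
for x,y in((0,0),(0,62),(0,-62)):
    q=proj(s,np.r_[w(x,y),.02]);cv2.circle(a,tuple(int(v) for v in q.round()),1,(0,0,255),-1)
cv2.imwrite("pics/s2.png",cv2.resize(a[100:290,180:380],None,fx=3,fy=3,interpolation=2))
```

```text
t 4.95 at corner-rel [-68.6  -0.8] z 0.0881 yaw -20.15 F chg [-0.8 -0. ] 0.4
share [ 0.0357 -0.0011 -0.0005] turn -0.0012
```

View pics/s2.png

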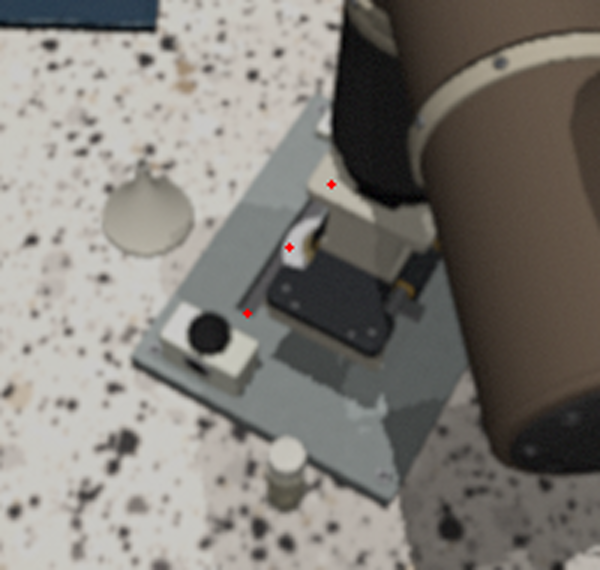

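The shuttle's white front rim is at the corner mark (289,247), which fits a shuttle 39 mm ahead of the TCP. I'll keep pushing.

>>> send_rows(deltas=[[[0.005,0,0],0],[[0.01,0,0],0],[[0.015,0,0],0],[[0.02,0,0],0],[[0.024,0,0],0]])

```text
clock: 5.42
tool_pos: [0.5534, -0.0325, 0.0881]
orientation: [180.0, -0.0, -20.1]
force: [-1.5, 0.3, 0.6]
opening: 0.0003
gripper_force: 0.4
```

>>> send_rows(deltas=[[[0.002,0,0],0],[[0.004,0,0],0],[[0.006,0,0],0],[[0.008,0,0],0],[[0.009,0,0],0]])

```text
clock: 5.83
tool_pos: [0.5598, -0.035, 0.0881]
orientation: [180.0, 0.0, -20.1]
force: [-0.6, 0.6, -0.2]
opening: 0.0003
gripper_force: 0.4
```

```bash
python3 -c "
from pose import *
go(-40,0,.0885)"
```

```text
t 5.83 at corner-rel [-42.4  -0.9] z 0.0881 yaw -20.15 F chg [-0.8  0.4] -0.2
share [ 0.0031 -0.0011 -0.0004] turn -0.0011
```

>>> send_rows(deltas=[[[0.0006,0,0],0],[[0.0012,0,0],0],[[0.0018,0,0],0],[[0.0024,0,0],0],[[0.003,0,0],0]])

```text
clock: 6.25
tool_pos: [0.562, -0.0357, 0.0881]
orientation: [180.0, 0.0, -20.1]
force: [-1.3, 0.6, -0.0]
opening: 0.0007
gripper_force: 0.4
```

>>> send_rows(deltas=[[[0.0004,0,0],0],[[0.0008,0,0],0],[[0.0012,0,0],0],[[0.0014,0,0],0],[[0.0014,0,0],0]])

```text
clock: 6.67
tool_pos: [0.5631, -0.0361, 0.0881]
orientation: [180.0, -0.0, -20.2]
force: [-0.2, 1.0, -0.4]
opening: 0.0004
gripper_force: 0.3
```

>>> send_rows(deltas=[[[0.0003,0,0],0],[[0.0006,0,0],0],[[0.0009,0,0],0],[[0.0012,0,0],0],[[0.0014,0,0],0]])

```text
clock: 7.08
tool_pos: [0.5641, -0.0365, 0.0882]
orientation: [180.0, -0.0, -20.2]
force: [-0.3, 0.9, 0.4]
opening: 0.0002
gripper_force: 0.4
```

>>> send_rows(deltas=[[[0.0003,0,0],0],[[0.0006,0,0],0],[[0.0009,0,0],0],[[0.0012,0,0],0],[[0.0014,0,0],0]])

```text
clock: 7.5
tool_pos: [0.5648, -0.0368, 0.0881]
orientation: [180.0, 0.0, -20.2]
force: [-3.7, 2.0, 3.0]
opening: 0.0006
gripper_force: 1.6
```

```bash
python3 -c "
from pose import *
go(-40,0,.0885)"
```

```text
t 7.5 at corner-rel [-37.1  -0.9] z 0.0881 yaw -20.15 F chg [-4.2  0.6] 3.0
share [-0.0036 -0.0011 -0.0005] turn -0.0012
```

The pin has touched the far wall, with the shuttle about 2 mm past the corner line. I'll retreat and come round to the disc's right side.

>>> send_rows(deltas=[[[-0.005,0,0],0],[[-0.03,0,0],0],[[-0.06,0,0],0],[[-0.06,0.03,0],0],[[-0.06,0.073,0],0]])

```text
clock: 7.92
tool_pos: [0.5004, -0.0737, 0.0887]
orientation: [-179.9, -0.1, -19.9]
force: [1.1, -1.0, 0.4]
opening: 0.0003
gripper_force: 0.0
```

>>> send_rows(deltas=[[[0,0,0],0],[[0,0,0],0],[[0,0,0],0],[[0,0,0],0],[[0,0,0],0]])

```text
clock: 8.33
tool_pos: [0.5005, -0.0746, 0.0882]
orientation: [-180.0, -0.0, -20.1]
force: [-0.4, -0.8, 0.2]
opening: 0.0004
gripper_force: 0.0
```

Run:
```python
from pose import *
go(2,-60,.0885)
s=ctrl.snapshot("side");a=s["color"][:,:,::-1].copy()
for x,y in((0,0),(0,62),(0,-62)):
    q=proj(s,np.r_[w(x,y),.02]);cv2.circle(a,tuple(int(v) for v in q.round()),1,(0,0,255),-1)
cv2.imwrite("pics/s3.png",cv2.resize(a[100:290,180:380],None,fx=3,fy=3,interpolation=2))
```

```text
t 8.33 at corner-rel [-84.6 -58.5] z 0.0882 yaw -20.11 F chg [-0.1 -0.9] 0.2
share [ 0.1083  0.0018 -0.0003] turn -0.0007
```

View pics/s3.png

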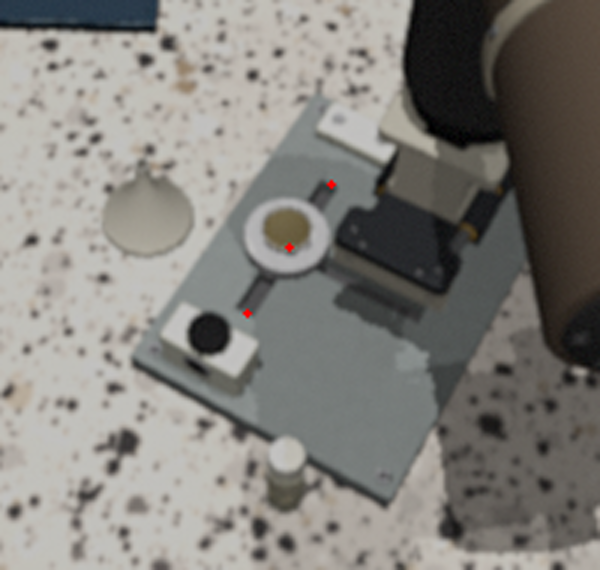

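The shuttle is at the corner and upright, centred near (287,237). Next the fingers go in on its right, between the disc and the parking stop.

>>> send_rows(deltas=[[[0.025,0.0018,0],0],[[0.05,0.0018,0],0],[[0.075,0.0018,0],0],[[0.098,0.0018,0],0],[[0.108,0.0018,0],0]])

```text
clock: 8.8
tool_pos: [0.5829, -0.1064, 0.088]
orientation: [-180.0, -0.1, -20.1]
force: [0.2, -0.3, -0.1]
opening: 0.0004
gripper_force: 0.0
```

>>> send_rows(deltas=[[[0,-0.0015,0],0],[[0,-0.003,0],0],[[0,-0.0045,0],0],[[0,-0.006,0],0],[[0,-0.0075,0],0]])

```text
clock: 9.22
tool_pos: [0.5821, -0.1002, 0.0883]
orientation: [-180.0, 0.0, -20.1]
force: [1.0, 0.3, 0.9]
opening: 0.0004
gripper_force: 0.0
```

```bash
python3 -c "
from pose import *
go(2,6,.0885)"
```

```text
t 9.22 at corner-rel [  0.8 -54.5] z 0.0883 yaw -20.12 F chg [0.8 0.7] 0.9
share [ 0.0014 -0.0756 -0.0002] turn -0.0008
```

>>> send_rows(deltas=[[[0.0005,-0.003,0],0],[[0.001,-0.006,0],0],[[0.001,-0.01,0],0],[[0.001,-0.014,0],0],[[0.001,-0.018,0],0]])

```text
clock: 9.63
tool_pos: [0.5884, -0.0872, 0.0882]
orientation: [180.0, 0.0, -20.2]
force: [-0.7, -1.3, 0.1]
opening: 0.0001
gripper_force: 0.4
```

>>> send_rows(deltas=[[[0,-0.005,0],0],[[0,-0.01,0],0],[[0,-0.015,0],0],[[0,-0.02,0],0],[[0,-0.024,0],0]])

```text
clock: 10.05
tool_pos: [0.5952, -0.0689, 0.0881]
orientation: [180.0, -0.0, -20.1]
force: [-0.7, 0.1, 0.5]
opening: 0.0005
gripper_force: 0.4
```

Run:
```python
from pose import *
go(2,6,.0885)
s=ctrl.snapshot("side");a=s["color"][:,:,::-1].copy()
for x,y in((0,0),(0,62),(0,-62)):
    q=proj(s,np.r_[w(x,y),.02]);cv2.circle(a,tuple(int(v) for v in q.round()),1,(0,0,255),-1)
cv2.imwrite("pics/s4.png",cv2.resize(a[100:290,180:380],None,fx=3,fy=3,interpolation=2))
```

```text
t 10.05 at corner-rel [  2.4 -20.7] z 0.0881 yaw -20.14 F chg [-0.7 -0.2] 0.5
share [-0.0005 -0.0333 -0.0005] turn -0.001
```

View pics/s4.png

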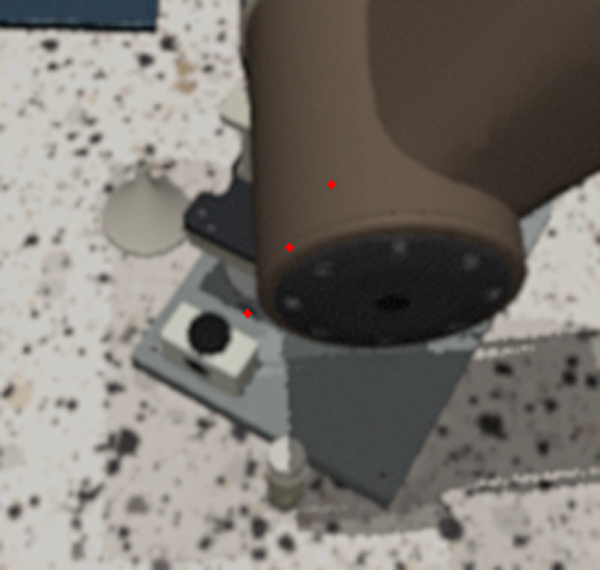

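The shuttle's rim shows just below the gripper at (240,285), heading for the slot end. The reader and vial are clear.

>>> send_rows(deltas=[[[0,-0.005,0],0],[[0,-0.01,0],0],[[0,-0.015,0],0],[[0,-0.02,0],0],[[0,-0.024,0],0]])

```text
clock: 10.52
tool_pos: [0.6017, -0.0509, 0.0881]
orientation: [180.0, 0.0, -20.1]
force: [-0.3, -0.1, -0.2]
opening: 0.0004
gripper_force: 0.3
```

>>> send_rows(deltas=[[[0,-0.001,0],0],[[0,-0.002,0],0],[[0,-0.003,0],0],[[0,-0.004,0],0],[[0,-0.005,0],0]])

```text
clock: 10.93
tool_pos: [0.6029, -0.0477, 0.0881]
orientation: [180.0, 0.0, -20.2]
force: [0.3, -0.2, 0.4]
opening: 0.0002
gripper_force: 0.3
```

```bash
python3 -c "
from pose import *
go(2,6,.0885)"
```

```text
t 10.93 at corner-rel [2.4 2. ] z 0.0881 yaw -20.17 F chg [ 0.4 -0.1] 0.4
share [-0.0005 -0.005  -0.0004] turn -0.0013
```

>>> send_rows(deltas=[[[0,-0.0005,0],0],[[0,-0.001,0],0],[[0,-0.0015,0],0],[[0,-0.002,0],0],[[0,-0.0025,0],0]])

```text
clock: 11.35
tool_pos: [0.6036, -0.0457, 0.0881]
orientation: [180.0, 0.0, -20.2]
force: [-0.6, -1.1, -0.6]
opening: 0.0004
gripper_force: 0.3
```

>>> send_rows(deltas=[[[0,-0.0003,0],0],[[0,-0.0006,0],0],[[0,-0.0009,0],0],[[0,-0.0012,0],0],[[0,-0.0014,0],0]])

```text
clock: 11.77
tool_pos: [0.604, -0.0447, 0.0882]
orientation: [-180.0, -0.0, -20.2]
force: [0.4, -1.4, -0.2]
opening: 0.0005
gripper_force: 0.3
```

Now at y ≈ 5.2; small steps until the force rises.

>>> send_rows(deltas=[[[0,-0.0003,0],0],[[0,-0.0006,0],0],[[0,-0.0009,0],0],[[0,-0.0012,0],0],[[0,-0.0014,0],0]])

```text
clock: 12.18
tool_pos: [0.6044, -0.0436, 0.0881]
orientation: [-180.0, -0.0, -20.2]
force: [0.0, -1.2, -0.2]
opening: 0.0002
gripper_force: 0.3
```

>>> send_rows(deltas=[[[0,-0.0003,0],0],[[0,-0.0006,0],0],[[0,-0.0009,0],0],[[0,-0.0012,0],0],[[0,-0.0014,0],0]])

```text
clock: 12.6
tool_pos: [0.6048, -0.0426, 0.0881]
orientation: [180.0, 0.0, -20.2]
force: [-0.9, -0.9, -1.3]
opening: 0.0003
gripper_force: 0.3
```

>>> send_rows(deltas=[[[0,-0.0003,0],0],[[0,-0.0006,0],0],[[0,-0.0009,0],0],[[0,-0.0012,0],0],[[0,-0.0014,0],0]])

```text
clock: 13.02
tool_pos: [0.6052, -0.0415, 0.0882]
orientation: [-180.0, -0.0, -20.2]
force: [-0.3, -1.4, 0.2]
opening: 0.0005
gripper_force: 0.3
```

>>> send_rows(deltas=[[[0,-0.0003,0],0],[[0,-0.0006,0],0],[[0,-0.0009,0],0],[[0,-0.0012,0],0],[[0,-0.0014,0],0]])

```text
clock: 13.43
tool_pos: [0.6056, -0.0404, 0.0881]
orientation: [-180.0, -0.0, -20.1]
force: [0.3, -1.0, 0.3]
opening: 0.0002
gripper_force: 0.3
```

>>> send_rows(deltas=[[[0,-0.0004,0],0],[[0,-0.0008,0],0],[[0,-0.0012,0],0],[[0,-0.0014,0],0],[[0,-0.0014,0],0]])

```text
clock: 13.85
tool_pos: [0.606, -0.0394, 0.0881]
orientation: [-180.0, -0.0, -20.1]
force: [-0.7, 1.1, 0.3]
opening: 0.0005
gripper_force: 0.2
```

Run:
```python
from pose import *
go(2,12,.0885)
s=ctrl.snapshot("side");a=s["color"][:,:,::-1].copy()
cv2.imwrite("pics/s5.png",cv2.resize(a[150:260,200:330],None,fx=5,fy=5,interpolation=2))
```

```text
t 13.85 at corner-rel [ 2.4 10.8] z 0.0881 yaw -20.15 F chg [-1.   0.8] 0.3
share [-0.0005 -0.0015 -0.0005] turn -0.0011
```

View pics/s5.png

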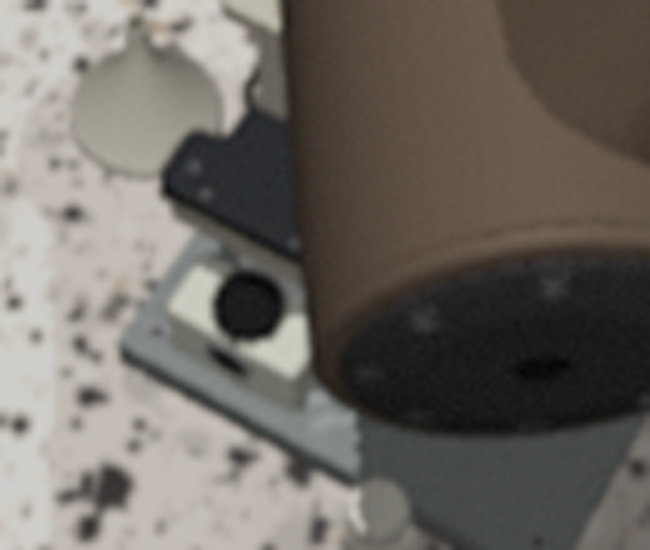

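The shuttle is hidden under the gripper here, and the reader at (245,330) is untouched. I'll keep going in small steps until it stops.

>>> send_rows(deltas=[[[0,-0.0004,0],0],[[0,-0.0008,0],0],[[0,-0.0012,0],0],[[0,-0.0014,0],0],[[0,-0.0014,0],0]])

```text
clock: 14.32
tool_pos: [0.606, -0.0389, 0.0881]
orientation: [180.0, 0.0, -20.2]
force: [-1.8, -5.0, 1.0]
opening: 0.0003
gripper_force: 2.5
```

The force has risen to about 5 N, so the shuttle is home. I'll back off and lift.

>>> send_rows(deltas=[[[0,0.003,0],0],[[0,0.015,0],0],[[0,0.03,-0.01],0],[[0,0.04,-0.05],0],[[0,0.04,-0.1],0]])

```text
clock: 14.73
tool_pos: [0.5925, -0.0704, 0.1666]
orientation: [179.8, 0.3, -20.2]
force: [1.7, 0.4, 0.2]
opening: 0.0004
gripper_force: 0.0
```

>>> send_rows(deltas=[[[-0.05,0,-0.05],0],[[-0.1,0.05,-0.1],0],[[-0.15,0.1,-0.1],0],[[-0.2,0.15,-0.1],0],[[-0.25,0.2,-0.1],0]])

```text
clock: 15.15
tool_pos: [0.4221, -0.1184, 0.2444]
orientation: [-179.9, -0.2, -20.1]
force: [-0.5, -0.5, 0.7]
opening: 0.0003
gripper_force: 0.0
```

>>> send_rows(deltas=[[[0,0.05,0],0],[[0,0.1,0],0],[[0,0.1,0],0],[[0,0.1,0],0],[[0,0.1,0],0]])

```text
clock: 15.57
tool_pos: [0.3958, -0.1933, 0.2433]
orientation: [-180.0, -0.1, -20.3]
force: [-0.5, 0.3, 0.5]
opening: 0.0003
gripper_force: 0.0
```

Run:
```python
from pose import *
go(2,12,.0885)
im=[]
for n in("side","top"):
    s=ctrl.snapshot(n);a=s["color"][:,:,::-1].copy()
    for d in ctrl.cut_out(s,"shuttle")[:1]:
        ys,xs=np.nonzero(d["pixels"]);p=ray(s,((xs.min()+xs.max())/2,(ys.min()+ys.max())/2),.029);print(n,d["conf"],R2.T@(p[:2]-C)*1000)
    for k,z in(("vial",.07),("plunger",.039),("funnel",.05)):
        for d in ctrl.boxes_of(s,k)[:1]:print(k,ray(s,np.array(d["xy"])*[512,384],z).round(3))
    im.append(cv2.resize(a[90:290,170:370],None,fx=2,fy=2,interpolation=2))
cv2.imwrite("pics/s6.png",cv2.hconcat(im))
```

```text
t 15.57 at corner-rel [-142.2 -205.8] z 0.2433 yaw -20.26 F chg [-0.6  0.1] 0.5
share [ 0.1791 -0.2728  0.1938] turn -0.0023
side 0.93 [ 4.38242855 55.41991227]
vial [0.572 0.145 0.07 ]
plunger [ 0.71  -0.045  0.039]
funnel [ 0.703 -0.039  0.05 ]
top 0.87 [ 3.43223395 56.27667645]
vial [0.57  0.126 0.07 ]
plunger [ 0.511 -0.2    0.039]
funnel [ 0.695 -0.059  0.05 ]
```

View pics/s6.png

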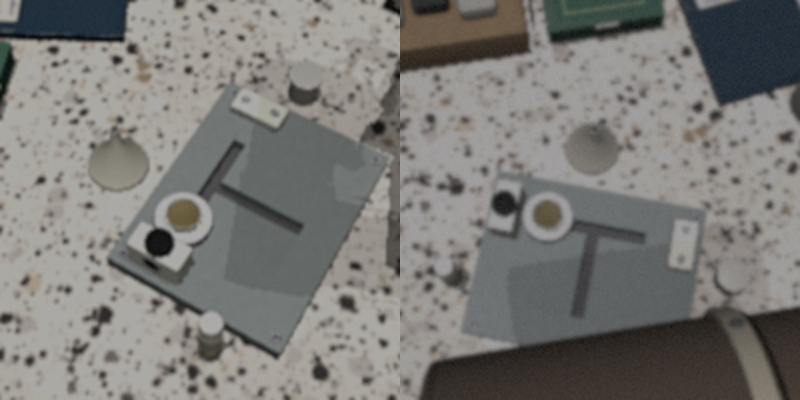

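The shuttle sits at the reader end, at (183,215) in the left view and (547,217) in the right. It measures about 56 mm from the corner, and it was pushed until it hit a firm stop. The vial, plunger and funnel haven't moved.

```bash
python3 -c "
from h import *
print(ctrl.close_job())"
```

```text
the job is handed in; nothing more can be done
None
```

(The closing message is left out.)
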